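# Discard a dried-out marker through the pedal box

## Robot

A 7-joint arm with a two-finger parallel gripper is mounted at the origin on the work surface. World frame = base frame: x ahead of the robot, y to its left, z up, the work surface at z = 0. Lengths are in m, angles in rad, forces in N, time in s.
With the tool pointing down it reaches from about 0.4 to 0.85 m from the base axis. Payload 10.4 kg.
Tool frame: the origin (TCP) lies on the centre line of the jaws, within the pads' length; the fingertips stand 22 mm ahead of it and the grasp point (between the pads) lies 3 mm ahead of it; z points along the fingers, y is the line along which they close (so a half turn about z gives the same grasp; the last joint's range is limited). The gripper opens to 87 mm and grips with 3 to 60 N. Pads are 19 mm wide; open, the fingers measure 117 mm over their backs; the gripper's body (75 mm by 190 mm) begins 51 mm behind the grasp point.
Start: joints at [-1.159, 0.332, -0.065, 1.46, 0.022, 1.35, -0.088], TCP at [0.263, 0.567, 0.245] pointing down, gripper open.
Joint ranges: [-2.6, 2.6], [-0.5, 2.12], [-1.47, 1.34], [0.16, 2.42], [-1.27, 4.41], [0.06, 2.06], [-2.6, 2.6]. Speed limits (rad/s): [2.22, 2.22, 2.79, 2.79, 3.14, 3.14, 3.14].

## Interface

Orientations are given as a unit quaternion [x, y, z, w].
In Python, from bench import r, eyes, workorder gives the robot as it stands (r), with the cameras (eyes) and the job (workorder).
- The arm moves only by the tool move_tool, called after "Request:" by a JSON object that holds its "method" and its "body", one argument or row to a line. Schema: {"type":"object","properties":{"deltas":{"type":"array","items":{"type":"number"},"minItems":5,"maxItems":60},"squeeze":{"type":"number"},"only":{"type":"string"},"quiet":{"type":"boolean"},"lines":{"type":"string"}},"required":["deltas"],"additionalProperties":false}. deltas is one flat list of numbers that holds 1 to 12 rows one after another, with no inner brackets; each row has 5 numbers: dx, dy, dz in parts of the range, where 1.0 means 0.5 m, then a turn about the tool's z in parts of the range, where 1.0 means pi rad, then the finger opening in m; each row is the pose to reach, as a shift and turn from the pose commanded when the call began, along the tool's axes at that moment; what a row does not reach only later rows make up. A row lasts 1/10 s, in which the tool goes at most 0.05 m and 0.15 rad, less where a joint would pass 70% of its speed; a pose out of reach is approached as far as the arm can. The fingers move at their own pace and stop on an object; squeeze is the grip in N (left out, the last holds). Time passes only in rows, so rows that do not move let the fingers close. The tool returns the time, the measured TCP pose, the force, the opening and the grip force at its end. only (a regular expression) keeps the lines of the reply that match it, lines (a string "A,B") keeps lines A to B, and quiet returns only ok. A shift or turn number past 1, either way, is cut back to 1. Input that does not fit is refused with a message, and nothing moves.
- r.read_state(): the state, without advancing time (a new reading comes with each control period).
- eyes.camera(name): name is "scene" or "top" or "wrist"; returns a dict with "img" (420x560x3 uint8, red, green, blue), "fx", "fy", "cx", "cy" (pixels), "pose" (4x4, takes a point from camera to world coordinates). Camera axes: x right, y down, z forward; pixel columns grow to the right and rows downward; lengths in m; the calibration is good to about 2 mm. A picture is of the moment at which its call begins. There is no depth.
- workorder.close_job(): hands the job in; it is judged then, once.
The state is a dict: "time": time; "joint_positions": joint angles; "joint_vel": joint speeds; "joint_torque": joint torques, N m; "ee_pos": TCP position; "eef_rot": TCP orientation; "ft_force": force on the tool from outside, world axes, zero at the start; "torque": the same for the moment, N m; "width": finger opening in m; "grip_force": force on a finger pad.
Only numpy, scipy, OpenCV 4.12 (cv2) and the standard library are available. Lean on these libraries where they do the work, as an engineer would, in place of code of your own. Each camera call takes 0.05 s, during which the arm holds its last target. There are 200 camera calls.

## Task

The thick marker lying on the desk has dried out: with the lid still shut, lay it across the sloping chute of the plywood discard box and let go, so that it rolls down and comes to rest against the lid. Then press the pedal at the front of the box and keep it down with the lid well open until the marker has dropped into the bin, and then ease the pedal back up over about two seconds so that the lid comes fully shut without ever dropping or banging. Leave the slim marker, the pen jar and the ink bottle where they are.

Things in the scene. Friction and masses are not known exactly. Their poses are not given: they have to be found in the camera images.
- box: Plywood discard box fixed to the desk, walls 6 mm. Origin on the desk under the free edge of the shut lid, midway front to back. Front (pedal side) at x = -80 mm, back at x = +80. Bin at y = -115 to 0 under an aluminium lid, walls 109 mm high, inside 148 (x) by 109 mm (y), floor 6 mm up. Open chute at y = 0 to +150 mm, sloping down to the lid; its end wall (to y = +156) is 128 mm high.
- chute (a point): Point on the grey chute board, best place to lay the marker: midway between the cheeks, 60 mm up from the lid's edge, 103 mm above the desk. Box's axes. The board slopes 12 degrees, 90 mm above the desk at the lid, 122 mm at its top end; inside width 148 mm (x), side cheeks 137 mm above the desk. A round thing lying along box x rolls to -y until the shut lid's lip stops it.
- lid (a joint): Lid angle: 0 shut, 1.04 rad fully open. Aluminium, 160 x 111 x 6 mm, top 117 mm above the desk when shut, a 17 mm lip under its free edge. Hinged along the box's side away from the chute (y = -112 mm); its chute-side edge rises. Linked rigidly to the pedal: 2.75 rad of lid per rad of pedal. The marker rolls under it above about 0.35 rad.
- pad (a point): Centre of the top face of the ribbed steel pedal plate (60 mm along box x, 80 mm along y, 8 mm thick); moves with it. Up: 68 mm above the desk, at box x = -172, y = -55 mm, plate rising 9 degrees outward. Fully down: 35 mm lower. Spring and lid push it up with about 4 N when up, 6 to 7 N when down; let go, it flies up and the lid slams.
- pedal: The whole pedal lever, origin at its pivot on the box's front face, 45 mm above the desk; it turns about the box's y axis, 0.38 rad from up to fully down. Axes as the box's when up.
- thick_marker: The dried-out thick marker: plain cylinder, 24 mm in diameter, 125 mm long, 30 to 55 g, grey barrel with a black cap of the same diameter, lying on the desk. Origin at its middle on its axis; its long axis is its own x axis. It rolls freely.
- slim_marker: Bystander: slim marker of the same materials, 14 mm in diameter, 140 mm long, lying on the desk on the other side of the box. Origin at its middle, long axis x.
- pen_jar: Bystander: glass jar full of pens, 84 mm in diameter, about 170 mm high over the pens. Origin at the centre of its underside.
- ink_bottle: Bystander: ink bottle, 60 mm in diameter, 100 mm high. Origin at the centre of its underside.

How it is judged:
On the way, in this order (a step that is already met when the one before it is completed fails the run):
1. the thick marker rests on the chute against the shut lid, let go (y of thick_marker in the frame of box between 0.002 and 0.04 m and x of thick_marker in the frame of box between -0.04 and 0.04 m and z of thick_marker in the frame of box between 0.09 and 0.13 m and linear speed of thick_marker below 0.03 m/s and value of joint lid below 0.06 rad and contact force between each of the fingers, the arm and thick_marker below 0.05 N), for 0.2 s.
2. the robot holds the pedal down, the lid is up by more than 0.6 rad and the marker lies inside the bin (y of thick_marker in the frame of box between -0.112 and -0.005 m and x of thick_marker in the frame of box between -0.075 and 0.075 m and z of thick_marker in the frame of box below 0.075 m and value of joint lid above 0.6 rad and contact force between any of the fingers, the arm and pedal above 0.5 N), for 0.2 s.
At the end, for the whole second after the job is handed in: The thick marker lies at rest inside the bin part of the box (its middle between the bin's walls and less than 75 mm above the desk), the lid is shut to within 0.05 rad (so the pedal is fully up), and the robot has let go (y of thick_marker in the frame of box between -0.112 and -0.005 m and x of thick_marker in the frame of box between -0.075 and 0.075 m and z of thick_marker in the frame of box below 0.075 m and value of joint lid below 0.05 rad and linear speed of thick_marker below 0.03 m/s and contact force between each of the fingers, the arm and thick_marker below 0.05 N); the robot touches nothing.
It fails at once if the lid falls shut faster than 2 rad/s (the pedal must be eased up) (velocity of joint lid below -2 rad/s).
It fails at once if the slim marker is moved by more than 30 mm (distance of slim_marker from where it was at the start of the episode above 0.03 m).
It fails at once if the pen jar is moved by more than 30 mm (distance of pen_jar from where it was at the start of the episode above 0.03 m).
It fails at once if the ink bottle is moved by more than 30 mm (distance of ink_bottle from where it was at the start of the episode above 0.03 m).
It also fails if it takes over 58 s, if anything falls off the work surface, if the arm or the gripper's body presses on something with over 40 N, if the wrist force passes 120 N, or if a joint passes its speed limit or range.

## Working session

There is one attempt and no reset: what is moved stays moved. The work goes in short steps, Python scripts to look and compute and a tool call to move; the robot and the scene stay as the last step left them, time stands still between calls to the robot, and variables do not carry over. Pictures are saved under pics/ and viewed, at most 10 in all, crops included, and the job is handed in when it is done.

```bash
ls; mkdir -p pics; python3 - <<'E'
from bench import r, eyes, workorder
import cv2
for n in("scene","top"):
    c=eyes.camera(n); cv2.imwrite(f"pics/{n}0.png",c["img"][:,:,::-1]); print(n,c["fx"],c["fy"],c["cx"],c["cy"],c["pose"].__repr__())
s=r.read_state();print(s["time"],s["ee_pos"],s["eef_rot"],s["width"])
E
```

```text
bench.py
pics
scene 521.8472159229287 521.8472159229287 282.2449929417188 201.65022788691525 array([[-0.08157928,  0.61886733, -0.78124775,  1.53096299],
       [ 0.99663413,  0.0570063 , -0.05891263,  0.07758109],
       [ 0.00807694, -0.78342422, -0.62143483,  0.88964362],
       [ 0.        ,  0.        ,  0.        ,  1.        ]])
top 410.09284172678014 410.09284172678014 275.3501280877632 208.0982525871821 array([[ 0.01131872, -0.97983623,  0.19948145,  0.37322669],
       [-0.99979374, -0.01445397, -0.01426768,  0.00445556],
       [ 0.01686329, -0.19927881, -0.97979773,  1.01389039],
       [ 0.        ,  0.        ,  0.        ,  1.        ]])
0.1 [0.26315723 0.56658884 0.2438846 ] [ 2.15695601e-01  9.76460483e-01 -5.68757049e-04 -9.81585714e-05] 0.0872971258703347
```

View pics/top0.png

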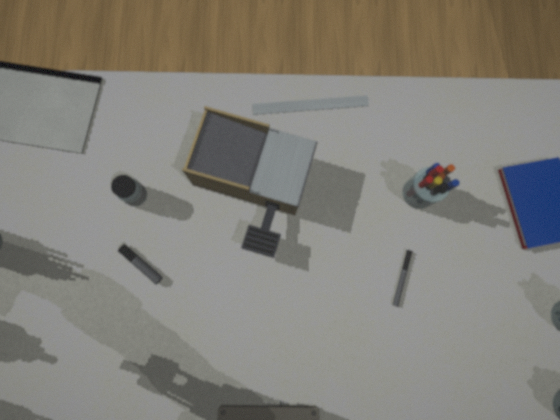

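View pics/scene0.png

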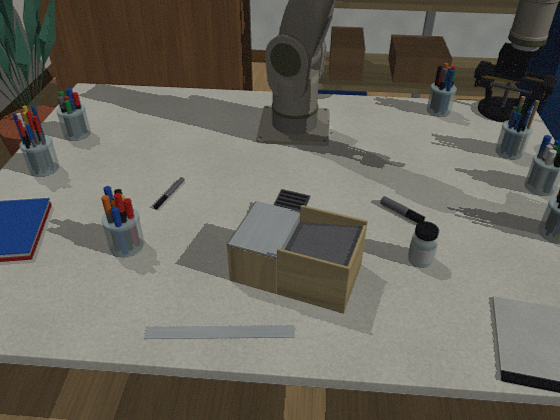

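The top view shows the thick marker at about (121,247)–(160,281), the box around (250,160) with its chute on the left and lid on the right, and the pedal at (262,240). The ink bottle is at (128,190) and the slim marker is far right. The scene view agrees. I'll enlarge the top view to pick corners.

```bash
python3 - <<'E'
import cv2
i=cv2.imread("pics/top0.png")[95:295,100:340]
cv2.imwrite("pics/crop.png",cv2.resize(cv2.convertScaleAbs(i,alpha=1.5),(720,600),interpolation=cv2.INTER_CUBIC))
E
```

```text
(no output)
```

View pics/crop.png

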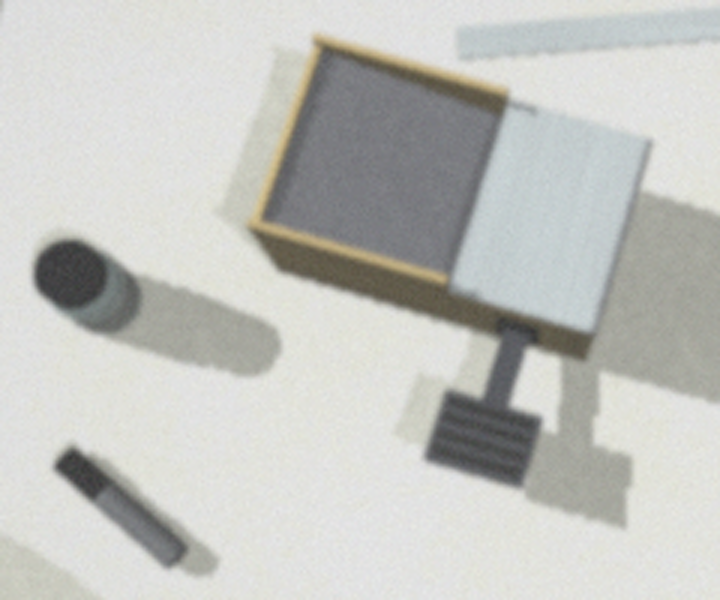

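The enlarged crop (scale 3, offset (100,95)) shows the lid corners at (511,101), (651,142), (593,332) and (449,291). The pedal corners are at (447,391), (541,417), (523,486) and (426,459). The marker's ends are at about (65,456) and (178,558), and the bottle top is at (70,275).

```bash
cat > h.py <<'E'
import numpy as np
from bench import r, eyes, workorder
from scipy.spatial.transform import Rotation as R
fx=410.0928;cx,cy=275.350,208.098
P=np.array([[ 0.01131872, -0.97983623,  0.19948145,  0.37322669],[-0.99979374, -0.01445397, -0.01426768,  0.00445556],[ 0.01686329, -0.19927881, -0.97979773,  1.01389039]])
def ray(u,z):
    u=np.array(u)/3+[100,95]
    d=P[:,:3]@[(u[0]-cx)/fx,(u[1]-cy)/fx,1]; return P[:,3]+d*(z-P[2,3])/d[2]
def delta(p): # world point -> shift in tool axes
    s=r.read_state(); Q=R.from_quat(s["eef_rot"]); return Q.inv().apply(np.array(p)-s["ee_pos"])
E
python3 - <<'E'
from h import *
from scipy.optimize import least_squares
L=[((511,101),(80,0,117)),((651,142),(80,-111,117)),((593,332),(-80,-111,117)),((449,291),(-80,0,117)),
((447,391),(-142,-15,63)),((541,417),(-142,-95,63)),((523,486),(-202,-95,73)),((426,459),(-202,-15,73)),((316,37),(80,156,137)),((250,228),(-80,156,137))]
def b2w(q,p): c,s=np.cos(q[2]),np.sin(q[2]); return np.array([q[0]+c*p[0]-s*p[1],q[1]+s*p[0]+c*p[1]])
W=[ray(u,p[2]/1e3)[:2] for u,p in L]
f=lambda q:np.concatenate([b2w(q,np.array(p[:2])/1e3)-w for (u,p),w in zip(L,W)])
o=least_squares(f,[.6,0,-.27],loss="soft_l1",f_scale=.003);q=o.x
print("box",q,(f(q)*1e3).round(1).reshape(-1,2).tolist())
for n,p in dict(chute=(0,.06),pad=(-.172,-.055),padout=(-.195,-.055)).items(): print(n,b2w(q,p))
a,b=ray((65,456),.012),ray((178,558),.012);print("marker",a,b,(a+b)/2,np.linalg.norm(a-b),np.arctan2(*(a-b)[1::-1]))
m=(a+b)/2
print("bottle",ray((70,275),.1))
s=r.read_state();print("toolR",R.from_quat(s["eef_rot"]).as_matrix().round(3).tolist(),delta(m))
E
```

```text
box [ 0.66754696  0.02678736 -0.27782848] [[0.5, -0.3], [1.7, 1.2], [-1.9, 0.5], [-1.3, -0.8], [2.2, -0.6], [-0.3, -3.9], [-3.4, -1.0], [-1.1, 1.6], [2.4, 0.2], [0.8, 2.3]]
chute [0.68400304 0.08448656]
pad [0.48705785 0.02107053]
padout [0.46493983 0.0273787 ]
marker [0.47519908 0.36237359 0.012     ] [0.39492887 0.26574217 0.012     ] [0.43506397 0.31405788 0.012     ] 0.12562220357977916 0.8776234330694644
bottle [0.60411888 0.33895579 0.1       ]
toolR [[-0.907, 0.421, -0.0], [0.421, 0.907, -0.001], [-0.0, -0.001, -1.0]] [-0.26227379 -0.15635225  0.23207912]
```

The box fit is within about 3 mm and the marker length comes out at 125.6 mm, which matches. The marker's axis is at 50.3° in world, so I'll turn the tool −1.31 about z and go above it.

Units first: shifts go in shares of 0.5 m and turns go in shares of pi rad. So -0.262 m / 0.5 = -0.524, -0.15 m / 0.5 = -0.3, -1.312 rad / 3.1416 = -0.4176.

Request:
{"method": "move_tool", "body": {
  "deltas": [-0.04, -0.02, 0.02, -0.0318, 0.07, -0.1, -0.06, 0.04, -0.0764, 0.07, -0.16, -0.09, 0.08, -0.121, 0.07, -0.22, -0.13, 0.12, -0.1655, 0.07, -0.28, -0.16, 0.16, -0.2101, 0.07, -0.34, -0.2, 0.2, -0.2546, 0.07, -0.4, -0.24, 0.22, -0.2992, 0.07, -0.46, -0.274, 0.24, -0.3438, 0.07, -0.5, -0.3, 0.26, -0.382, 0.07, -0.524, -0.312, 0.28, -0.4176, 0.07, -0.524, -0.312, 0.28, -0.4176, 0.07, -0.524, -0.312, 0.28, -0.4176, 0.07]
}}

```text
time: 1.3
ee_pos: [0.4347, 0.3155, 0.1045]
eef_rot: [-0.423, 0.906, 0.0, -0.0]
ft_force: [-0.4, 0.0, -0.5]
width: 0.0698
grip_force: 0.0
```

```bash
python3 - <<'E'
from h import *
import cv2
c=eyes.camera("wrist");cv2.imwrite("pics/w1.png",c["img"][:,:,::-1])
s=r.read_state();print(s["ee_pos"],s["ft_force"]);M=R.from_quat(s["eef_rot"]).as_matrix();print(M.round(3).tolist(),np.arctan2(M[1,0],M[0,0]),delta((.43506,.31406,.028)))
for p in((.4752,.3624,.012),(.3949,.2657,.012)):
    v=c["pose"][:3,:3].T@(np.array(p)-c["pose"][:3,3]);print(c["fx"]*v[0]/v[2]+c["cx"],c["fy"]*v[1]/v[2]+c["cy"])
E
```

```text
[0.4345736  0.31612333 0.10489458] [-0.27008743  0.48903434  0.57139212]
[[-0.641, -0.768, -0.0], [-0.768, 0.641, 0.001], [-0.0, 0.001, -1.0]] -2.2664786152662337 [ 0.00130399 -0.00173764  0.07689311]
276.34754033363726 295.0818065193022
275.5084885447534 140.19606489525728
```

View pics/w1.png

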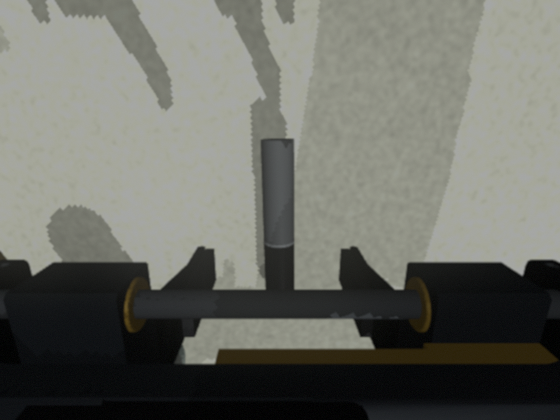

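The wrist view shows the marker upright between the fingers with its axis at column 278 and its far end at row 139. The prediction was 276 and 140, so the position is confirmed. I'll descend and grip.

In the tool's units: 0.077 m / 0.5 = 0.154, 0.001 m / 0.5 = 0.002.

Request:
{"method": "move_tool", "body": {
  "deltas": [0.002, 0, 0.04, 0, 0.06, 0.002, 0, 0.1, 0, 0.05, 0.002, 0, 0.14, 0, 0.05, 0.002, 0, 0.154, 0, 0.05, 0.002, 0, 0.154, 0, 0.05, 0.002, 0, 0.154, 0, 0.015, 0.002, 0, 0.154, 0, 0.015, 0.002, 0, 0.154, 0, 0.015, 0.002, 0, 0.154, 0, 0.015, 0.002, 0, 0.154, 0, 0.015, 0.002, 0, 0.154, 0, 0.015],
  "squeeze": 15
}}

```text
time: 2.45
ee_pos: [0.4348, 0.3144, 0.028]
eef_rot: [-0.425, 0.905, 0.0, 0.0]
ft_force: [-2.0, -0.3, 4.6]
width: 0.0237
grip_force: 15.0
```

In the tool's units: -0.18 m / 0.5 = -0.36, -0.16 m / 0.5 = -0.32.

Request:
{"method": "move_tool", "body": {
  "deltas": [0, 0, -0.04, 0, 0.015, 0, 0, -0.1, 0, 0.015, 0, 0, -0.18, 0, 0.015, 0, 0, -0.26, 0, 0.015, 0, 0, -0.32, 0, 0.015, 0, 0, -0.36, 0, 0.015, 0, 0, -0.36, 0, 0.015]
}}

```text
time: 3.15
ee_pos: [0.4356, 0.3151, 0.2106]
eef_rot: [-0.425, 0.905, 0.001, 0.002]
ft_force: [0.7, 1.0, -1.2]
width: 0.0236
grip_force: 15.0
```

```bash
python3 - <<'E'
from h import *
s=r.read_state();M=R.from_quat(s["eef_rot"]).as_matrix();print(s["ee_pos"],np.arctan2(M[1,0],M[0,0])+.27783+np.pi,delta((.684,.0845,.20)))
E
```

```text
[0.43562644 0.31509873 0.21059111] 1.1548946148820056 [ 0.01853892 -0.33840301  0.01082037]
```

In the tool's units: -0.338 m / 0.5 = -0.676, -0.33 m / 0.5 = -0.66, 1.155 rad / 3.1416 = 0.3676.

Request:
{"method": "move_tool", "body": {
  "deltas": [0, -0.04, 0, 0.0191, 0.015, 0, -0.1, 0, 0.0573, 0.015, 0.01, -0.17, 0, 0.0955, 0.015, 0.02, -0.24, 0, 0.1369, 0.015, 0.02, -0.32, 0, 0.1783, 0.015, 0.02, -0.4, 0, 0.2228, 0.015, 0.03, -0.48, 0, 0.2674, 0.015, 0.036, -0.56, 0, 0.3088, 0.015, 0.036, -0.62, 0, 0.3438, 0.015, 0.036, -0.66, 0, 0.3629, 0.015, 0.036, -0.676, 0, 0.3676, 0.015, 0.036, -0.676, 0, 0.3676, 0.015]
}}

```text
time: 4.35
ee_pos: [0.683, 0.0828, 0.206]
eef_rot: [0.139, 0.99, -0.001, -0.001]
ft_force: [0.3, 0.0, -0.8]
width: 0.0234
grip_force: 15.0
```

Request:
{"method": "move_tool", "body": {
  "deltas": [0, 0, 0, 0, 0.015, 0, 0, 0, 0, 0.015, 0, 0, 0, 0, 0.015]
}}

```text
time: 4.65
ee_pos: [0.6825, 0.0853, 0.2078]
eef_rot: [0.138, 0.99, 0.0, 0.0]
ft_force: [0.3, -0.3, -0.2]
width: 0.0236
grip_force: 15.0
```

```bash
python3 - <<'E'
from h import *
import cv2
c=eyes.camera("top");cv2.imwrite("pics/t2.png",c["img"][:,:,::-1])
c=eyes.camera("scene");i=c["img"][120:340,180:440,::-1];cv2.imwrite("pics/s2.png",cv2.resize(i,None,fx=2.6,fy=2.6,interpolation=2))
s=r.read_state();M=R.from_quat(s["eef_rot"]).as_matrix();print(s["ee_pos"],np.arctan2(M[1,0],M[0,0])+.27783-np.pi,delta((.684,.0845,.143)))
E
```

```text
[0.68264912 0.08500245 0.20779077] 0.0011803518419055692 [-0.0014303  -0.00014858  0.06479085]
```

View pics/s2.png

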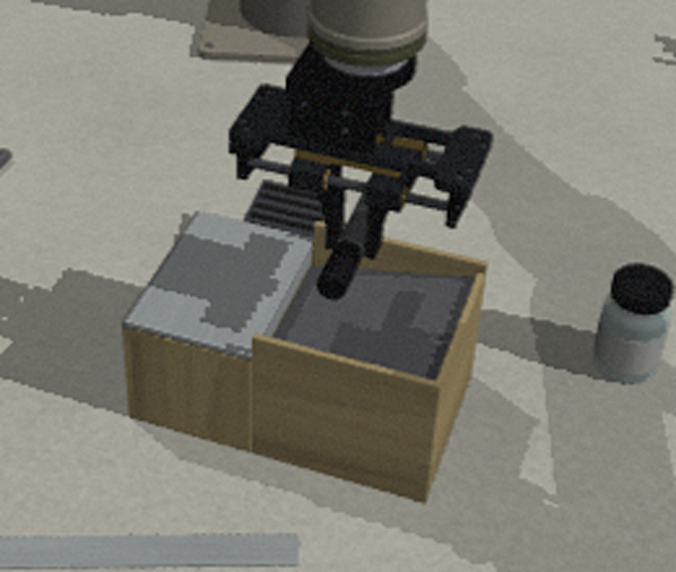

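The scene crop shows the marker held square to the lid edge, centred between the cheeks at about (345,255), with clearance. I'll lower it until it is a few mm above the board.

In the tool's units: 0.0725 m / 0.5 = 0.145, 0.071 m / 0.5 = 0.142.

Request:
{"method": "move_tool", "body": {
  "deltas": [-0.002, 0, 0.04, 0, 0.015, -0.002, 0, 0.08, 0, 0.015, -0.002, 0, 0.11, 0, 0.015, -0.002, 0, 0.126, 0, 0.015, -0.002, 0, 0.136, 0, 0.015, -0.002, 0, 0.142, 0, 0.015, -0.002, 0, 0.145, 0, 0.015, -0.002, 0, 0.145, 0, 0.015, -0.002, 0, 0.145, 0, 0.015]
}}

```text
time: 5.65
ee_pos: [0.6842, 0.0841, 0.1356]
eef_rot: [0.138, 0.99, 0.0, 0.0]
ft_force: [0.6, 0.1, -0.6]
width: 0.0235
grip_force: 15.0
```

In the tool's units: -0.15 m / 0.5 = -0.3, -0.12 m / 0.5 = -0.24.

Request:
{"method": "move_tool", "body": {
  "deltas": [0, 0, 0, 0, 0.042, 0, 0, 0, 0, 0.042, 0, 0, 0, 0, 0.042, 0, 0, -0.02, 0, 0.045, 0, 0, -0.05, 0, 0.05, 0, 0, -0.1, 0, 0.06, 0, 0, -0.18, 0, 0.06, 0, 0, -0.24, 0, 0.06, 0, 0, -0.3, 0, 0.06, 0, 0, -0.3, 0, 0.06]
}}

```text
time: 6.65
ee_pos: [0.6856, 0.084, 0.292]
eef_rot: [0.139, 0.99, 0.001, 0.004]
ft_force: [0.5, 0.2, 0.8]
width: 0.0596
grip_force: 0.0
```

Request:
{"method": "move_tool", "body": {
  "deltas": [0, 0, 0, 0, 0.06, 0, 0, 0, 0, 0.06, 0, 0, 0, 0, 0.06, 0, 0, 0, 0, 0.06, 0, 0, 0, 0, 0.06, 0, 0, 0, 0, 0.06]
}}

```text
time: 7.25
ee_pos: [0.6838, 0.084, 0.2848]
eef_rot: [0.138, 0.99, -0.0, -0.0]
ft_force: [-0.1, -0.3, 0.3]
width: 0.0596
grip_force: 0.0
```

```bash
python3 - <<'E'
from h import *
import cv2
c=eyes.camera("scene");i=c["img"][120:340,180:440,::-1];cv2.imwrite("pics/s3.png",cv2.resize(i,None,fx=2.6,fy=2.6,interpolation=2))
E
```

```text
(no output)
```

View pics/s3.png

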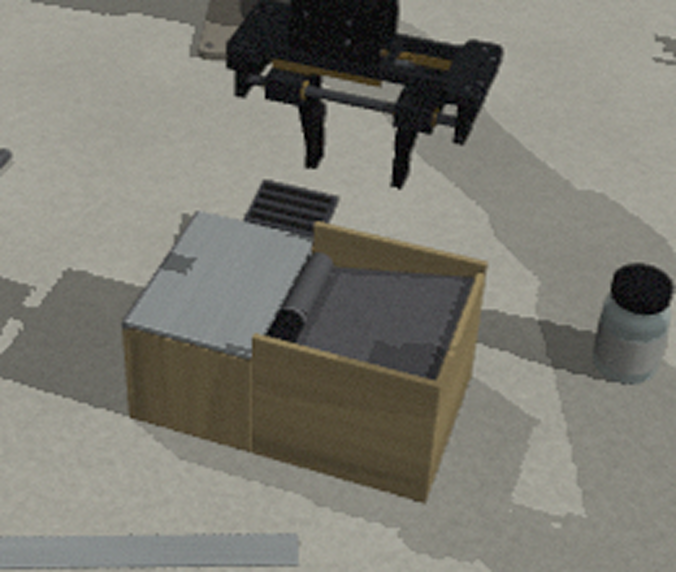

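The scene crop shows the marker resting against the lid lip, parallel to it at about (305,295), with the gripper clear. Next is the pedal, with closed fingers.

In the tool's units: 0.172 m / 0.5 = 0.344, 0.12 m / 0.5 = 0.24.

Request:
{"method": "move_tool", "body": {
  "deltas": [0.04, -0.024, 0, 0, 0.0, 0.1, -0.06, 0, 0, 0.0, 0.17, -0.11, 0, 0, 0.0, 0.24, -0.16, 0, 0, 0.0, 0.3, -0.2, 0, 0, 0.0, 0.336, -0.224, 0, 0, 0.0, 0.344, -0.23, 0.06, 0, 0.0, 0.344, -0.23, 0.14, 0, 0.0, 0.344, -0.23, 0.22, 0, 0.0, 0.344, -0.23, 0.28, 0, 0.0, 0.344, -0.23, 0.32, 0, 0.0, 0.344, -0.23, 0.33, 0, 0.0],
  "squeeze": 10
}}

```text
time: 8.5
ee_pos: [0.4856, 0.0204, 0.118]
eef_rot: [0.138, 0.99, -0.001, -0.002]
ft_force: [0.0, 0.1, -0.5]
width: 0.0006
grip_force: 0.0
```

Request:
{"method": "move_tool", "body": {
  "deltas": [0, 0, 0, 0, 0.0, 0, 0, 0, 0, 0.0, 0, 0, 0, 0, 0.0]
}}

```text
time: 8.8
ee_pos: [0.4878, 0.0208, 0.1213]
eef_rot: [0.138, 0.99, 0.0, 0.001]
ft_force: [-0.4, 0.2, 0.1]
width: 0.0004
grip_force: 0.0
```

```bash
python3 - <<'E'
from h import *
import cv2
s=r.read_state();M=R.from_quat(s["eef_rot"]).as_matrix();print(s["ee_pos"],s["ft_force"],np.arctan2(M[1,0],M[0,0])+.27783-np.pi,delta((.487,.021,.090)))
c=eyes.camera("scene");i=c["img"][120:340,180:440,::-1];cv2.imwrite("pics/s4.png",cv2.resize(i,None,fx=2.6,fy=2.6,interpolation=2))
E
```

```text
[0.48779474 0.02075927 0.12134618] [-0.44156289  0.15937034  0.05390252] -5.5293501599607e-07 [ 8.90565739e-04 -2.29570452e-05  3.13445214e-02]
```

View pics/s4.png

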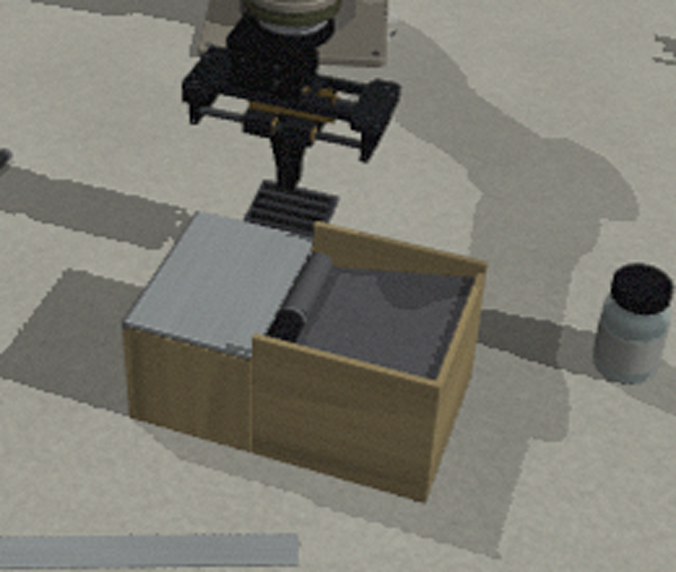

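The fingertips sit over the pedal plate at about (288,190) and the marker is still against the lid. I'll press now, by 31 mm of the 35 mm travel.

In the tool's units: 0.062 m / 0.5 = 0.124, 0.059 m / 0.5 = 0.118.

Request:
{"method": "move_tool", "body": {
  "deltas": [0.002, 0, 0.024, 0, 0.0, 0.002, 0, 0.048, 0, 0.0, 0.002, 0, 0.058, 0, 0.0, 0.002, 0, 0.064, 0, 0.0, 0.002, 0, 0.072, 0, 0.0, 0.002, 0, 0.08, 0, 0.0, 0.002, 0, 0.09, 0, 0.0, 0.002, 0, 0.1, 0, 0.0, 0.002, 0, 0.11, 0, 0.0, 0.002, 0, 0.118, 0, 0.0, 0.002, 0, 0.124, 0, 0.0, 0.002, 0, 0.124, 0, 0.0]
}}

```text
time: 10.05
ee_pos: [0.4863, 0.0209, 0.0578]
eef_rot: [0.138, 0.99, 0.0, 0.0]
ft_force: [-1.8, 0.9, 4.5]
width: 0.0009
grip_force: 2.6
```

Request:
{"method": "move_tool", "body": {
  "deltas": [0, 0, 0, 0, 0.0, 0, 0, 0, 0, 0.0, 0, 0, 0, 0, 0.0, 0, 0, 0, 0, 0.0, 0, 0, 0, 0, 0.0, 0, 0, 0, 0, 0.0, 0, 0, 0, 0, 0.0, 0, 0, 0, 0, 0.0, 0, 0, 0, 0, 0.0, 0, 0, 0, 0, 0.0, 0, 0, 0, 0, 0.0, 0, 0, 0, 0, 0.0]
}}

```text
time: 11.25
ee_pos: [0.4861, 0.0209, 0.0581]
eef_rot: [0.138, 0.99, 0.0, 0.0]
ft_force: [-1.2, 0.4, 5.5]
width: 0.0003
grip_force: 2.5
```

```bash
python3 - <<'E'
from h import *
import cv2
s=r.read_state();print(s["ee_pos"],s["ft_force"])
c=eyes.camera("scene");i=c["img"][120:340,180:440,::-1];cv2.imwrite("pics/s5.png",cv2.resize(i,None,fx=2.6,fy=2.6,interpolation=2))
E
```

```text
[0.48613672 0.02094344 0.05809125] [-1.23381294  0.43276223  5.45749786]
```

View pics/s5.png

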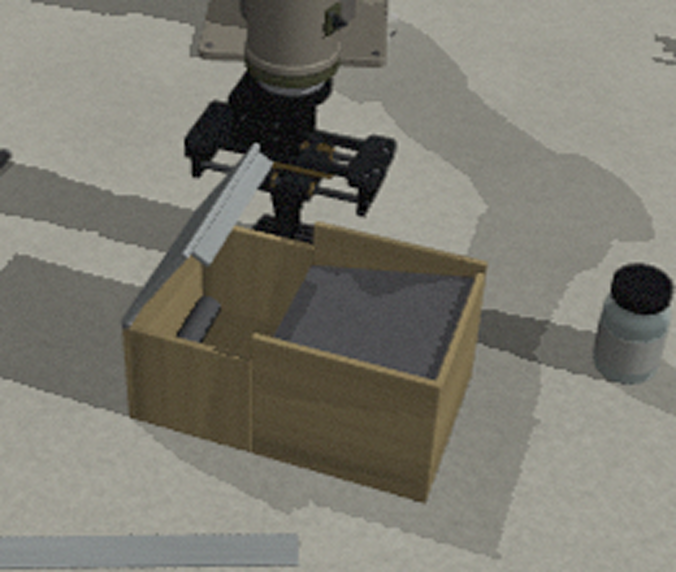

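The lid is wide open and the marker lies in the bin against the far wall at (200,320), with the pedal held at 5.5 N. I'll ease it up over about 2.4 s.

In the tool's units: -0.0175 m / 0.5 = -0.035, -0.013 m / 0.5 = -0.026.

Request:
{"method": "move_tool", "body": {
  "deltas": [0, 0, -0.002, 0, 0, 0, 0, -0.005, 0, 0, 0, 0, -0.008, 0, 0, 0, 0, -0.011, 0, 0, 0, 0, -0.014, 0, 0, 0, 0, -0.017, 0, 0, 0, 0, -0.02, 0, 0, 0, 0, -0.023, 0, 0, 0, 0, -0.026, 0, 0, 0, 0, -0.029, 0, 0, 0, 0, -0.032, 0, 0, 0, 0, -0.035, 0, 0]
}}

```text
time: 12.5
ee_pos: [0.4861, 0.021, 0.0757]
eef_rot: [0.138, 0.99, 0.0, 0.0]
ft_force: [-1.4, 1.2, 4.2]
width: 0.0003
grip_force: 1.9
```

Request:
{"method": "move_tool", "body": {
  "deltas": [0, 0, -0.003, 0, 0, 0, 0, -0.006, 0, 0, 0, 0, -0.009, 0, 0, 0, 0, -0.012, 0, 0, 0, 0, -0.015, 0, 0, 0, 0, -0.018, 0, 0, 0, 0, -0.021, 0, 0, 0, 0, -0.0236, 0, 0, 0, 0, -0.026, 0, 0, 0, 0, -0.028, 0, 0, 0, 0, -0.03, 0, 0, 0, 0, -0.032, 0, 0]
}}

```text
time: 13.7
ee_pos: [0.4859, 0.0209, 0.0915]
eef_rot: [0.138, 0.99, 0.0, -0.0]
ft_force: [1.1, -0.8, 1.7]
width: 0.0008
grip_force: 1.1
```

Force is fading. I'll continue slowly until it is gone, then retreat.

In the tool's units: -0.007 m / 0.5 = -0.014, -0.006 m / 0.5 = -0.012.

Request:
{"method": "move_tool", "body": {
  "deltas": [0, 0, -0.0016, 0, 0, 0, 0, -0.0032, 0, 0, 0, 0, -0.0048, 0, 0, 0, 0, -0.0064, 0, 0, 0, 0, -0.008, 0, 0, 0, 0, -0.01, 0, 0, 0, 0, -0.012, 0, 0, 0, 0, -0.014, 0, 0]
}}

```text
time: 14.5
ee_pos: [0.486, 0.0209, 0.0986]
eef_rot: [0.138, 0.99, 0.0, -0.0]
ft_force: [-0.2, 0.6, 0.3]
width: 0.0008
grip_force: 0.0
```

Request:
{"method": "move_tool", "body": {
  "deltas": [0, 0, -0.02, 0, 0, 0, 0, -0.06, 0, 0, 0, 0, -0.12, 0, 0, 0, 0, -0.2, 0, 0, 0, 0, -0.24, 0, 0, 0, 0, -0.24, 0, 0, 0, 0, -0.24, 0, 0, 0, 0, -0.24, 0, 0]
}}

```text
time: 15.3
ee_pos: [0.4855, 0.0208, 0.2178]
eef_rot: [0.138, 0.99, -0.0, -0.001]
ft_force: [0.3, -0.2, -0.9]
width: 0.0005
grip_force: 0.0
```

```bash
python3 - <<'E'
from h import *
import cv2
c=eyes.camera("scene");i=c["img"][120:340,180:440,::-1];cv2.imwrite("pics/s6.png",cv2.resize(i,None,fx=2.6,fy=2.6,interpolation=2))
E
```

```text
(no output)
```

View pics/s6.png

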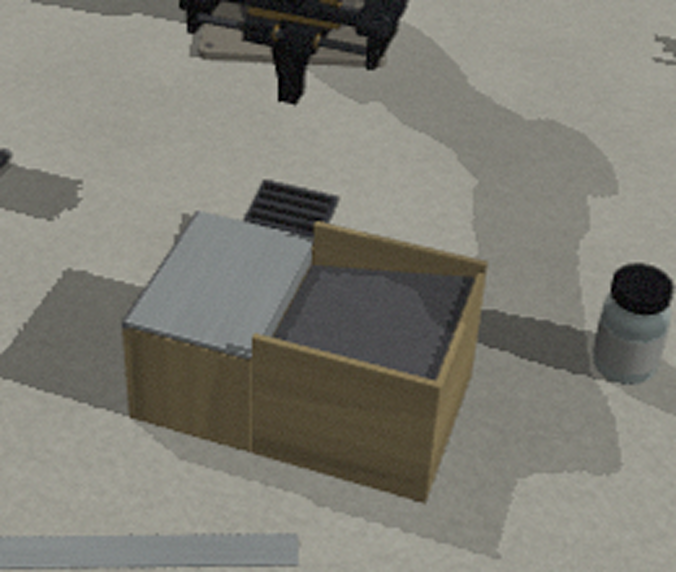

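The lid is shut (its edge is back at (310,240)), the pedal is up at (290,205), the chute is empty and the gripper is clear. I'll hand it in.

```bash
python3 -c "from bench import r, eyes, workorder; print(workorder.close_job())"
```

```text
the job is handed in; nothing more can be done
None
```

The thick marker is in the bin, the lid was eased shut over about 2.5 s, the gripper is clear, and the job is handed in; no verdict was returned.

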